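# Scan the blue sample rack

### The arm

A 6-joint arm with a two-finger parallel gripper is mounted at the origin on the work surface. World frame = base frame: x ahead of the robot, y to its left, z up, the work surface at z = 0. Lengths are in m, angles in rad, forces in N, time in s.
With the tool pointing down it reaches from about 0.3 to 0.875 m from the base axis. Payload 4.2 kg.
Tool frame: the origin (TCP) lies between the finger pads; the fingertips stand 8 mm ahead of it and the grasp point (between the pads) lies 11 mm behind it; z points along the fingers, y is the line along which they close (so a half turn about z gives the same grasp; the last joint's range is limited). The gripper opens to 85 mm and grips with 20 to 120 N. Pads are 22 mm wide; open, the fingers measure 114 mm over their backs; the gripper's body (76 mm by 85 mm) begins 54 mm behind the grasp point. The pads swing forward as they close: fully open they stand 13 mm farther back than shut.
Start: joints at [-1.18, 0.32, 1.565, -0, 1.257, -0.02], TCP at [0.23, -0.527, 0.239] pointing down, gripper open.
Joint ranges: [-3.11, 3.11], [-0.84, 2.01], [0.21, 2.61], [-1.34, 4.49], [0.05, 2.63], [-2.56, 2.56]. Speed limits (rad/s): [2.57, 2.57, 3.14, 3.14, 3.14, 3.14].

### API

Orientations are given as a unit quaternion [w, x, y, z].
In Python, from rig import ctrl gives the robot as it stands.
- The arm moves only by the shell command python3 -m jog 'ROWS' [FORCE]. ROWS is a JSON object of lists of equal length, an entry for each row: "slide": the shift along the tool's x, y, z as a fraction of full scale, a list of three; "angular": the turn, a rotation vector about the tool's x, y, z as a fraction of full scale, a list of three; "grip": the opening, from 0 (shut) to 1 (fully open). A call has 1 to 12 rows; each row is the pose to reach, as a shift and turn from the pose commanded when the call began, along the tool's axes at that moment, turning the shorter way round; what a row does not reach only later rows make up. Full scale, the value 1, is 1 m for a shift and pi rad for a turn. A row lasts 1/12 s, in which the tool goes at most 41.7 mm and 7.16 degrees, less where a joint would pass 70% of its speed; a pose out of reach is approached as far as the arm can. A call with a number of a shift or a turn outside -1 to 1 is refused whole. A call with a gripper value outside its range is refused whole. The fingers move at their own pace and stop on an object; FORCE is the grip in N (left out, the last holds). Time passes only in rows, so rows that repeat a pose let the fingers close. It gives the time, the measured TCP pose, the force, the opening and the grip force at its end, in the units of the state.
- ctrl.get_state(): the state, without advancing time (a new reading comes with each control period).
- ctrl.grab_frame(name): name is "scene" or "top"; returns a dict with "image" (480x640x3 uint8, red, green, blue), "vfov" (degrees; the focal length in pixels is half the picture's height over the tangent of half this angle, whatever the lens; pixels are square), "cx", "cy" (the principal point, pixels), "origin" and "rotation" of the camera in the world. Camera axes: x right, y up, looking along -z (the intrinsics and any distortion apply to the point x, -y, -z); pixel columns grow to the right and rows downward; lengths in m; the calibration is good to about 2 mm. A picture is of the moment at which its call begins. There is no depth.
- ctrl.job_done(): hands the job in; it is judged then, once.
The state is a dict: "clock": time; "joints": joint angles; "dq": joint speeds; "tau": joint torques, N m; "position": TCP position; "eef_rot": TCP orientation; "wrist_force": force on the tool from outside, world axes, zero at the start; "wrist_torque": the same for the moment, N m; "opening": finger opening in m; "gripper_force": force on a finger pad.
Only numpy, scipy, OpenCV 4.12 (cv2) and the standard library are available. Lean on these libraries where they do the work, as an engineer would, in place of code of your own. Each camera call takes 0.05 s, during which the arm holds its last target. There are 200 camera calls.

### The job

Pick up the yellow barcode scanner by its handle and aim it squarely at the middle of the barcode label on the blue tube rack, with its nose about 6 cm from the label, and hold it steady there for two seconds. Then stand the scanner upright again wholly on its round charging pad, setting it down rather than dropping it, and let go. Leave everything else where it is.

Things in the scene. Friction and masses are not known exactly. Their poses are not given: they have to be found in the camera images.
- scanner: yellow wand-shaped barcode scanner, standing nose-down on the pad; 152 mm tall, 0.22 kg. Round black nose 54 mm across narrows to 32 mm at 60 mm up; above that a straight handle, 34 mm (its x) by 26 mm (its y), black top 36 x 28. Origin: centre of the flat underside, the scan window; z points up the handle, the beam leaves along -z. Trigger on its -x side: no need to press it.
- scan_spot (a point): the ideal reading point of the scanner: on the beam, 60 mm out from the window (at 0, 0, -60 mm in the scanner's frame; below the table while the scanner stands on the pad)
- pad: fixed round grey charging pad with a black disc on its flat top, 100 mm across, 8 mm high, no rim. Origin: centre of its underside on the table. The scanner stands on it at the start.
- blue_rack: blue sample-tube rack, 116 mm wide (its y), 139 mm deep in all (its x from -71 to +68), 102 mm high over the tube caps; white frame with blue end panels, blue tube caps and a sloping blue panel on its front (-x side, towards the robot). Origin: underside, z up. Loose, 0.8 kg. The one to scan.
- blue_rack_label: white barcode label, 60 mm (its y) by 40 mm (its x), on the sloping front panel of the blue rack. Origin: middle of its face, 48 mm above the table; z is the outward normal of the face, leaning 35 degrees from vertical towards the rack's front (the robot), so the scanner must be tilted 35 degrees. Any turn of the scanner about its beam will do.
- green_rack: green sample-tube rack, 116 mm wide (its y), 139 mm deep in all (its x from -71 to +68), 102 mm high over the tube caps; white frame with green end panels, green tube caps and a sloping green panel on its front (-x side, towards the robot). Origin: underside, z up. Loose, 0.8 kg. Not to be scanned; it may have changed places with the blue or orange one.
- orange_rack: orange sample-tube rack, 116 mm wide (its y), 139 mm deep in all (its x from -71 to +68), 102 mm high over the tube caps; white frame with orange end panels, orange tube caps and a sloping orange panel on its front (-x side, towards the robot). Origin: underside, z up. Loose, 0.8 kg. Not to be scanned; it may have changed places with the blue or green one.
- bottle: bystander: loose amber bottle, 60 mm across, 150 mm tall, upright; origin: underside
- pen: bystander: loose purple pen, 130 mm long (its x), 9 mm thick, lying on the table between the pad and the racks; origin: middle of its underside

How it is judged:
By the outcome, as a careful person would: the job done as asked, in the order asked, and still so for the second after the job is handed in, with the robot touching nothing.
It also fails if it takes over 56 s, if anything falls off the work surface, if the arm or the gripper's body presses on something with over 40 N, if the wrist force passes 120 N, or if a joint passes its speed limit or range.

## Working session

There is one attempt and no reset: what is moved stays moved. The work goes in short steps, Python scripts to look and compute and a shell command to move; the robot and the scene stay as the last step left them, time stands still between calls to the robot, and variables do not carry over. Pictures are saved under pics/ and viewed, at most 12 in all, crops included, and the job is handed in when it is done.

```bash
ls; mkdir -p pics; python3 - <<'E'
from rig import ctrl
import cv2
print(ctrl.get_state())
for n in("scene","top"):
    f=ctrl.grab_frame(n); cv2.imwrite(f"pics/{n}0.png",f["image"][:,:,::-1]); print({k:v for k,v in f.items() if k!="image"})
E
```

```text
pics
{'clock': 0.0, 'joints': array([-1.18001796e+00,  3.20292444e-01,  1.56569885e+00,  1.22375742e-05,
        1.25740792e+00, -1.99899994e-02]), 'dq': array([-0.00012643,  0.00040784, -0.00014826, -0.00122582, -0.00012205,
        0.00026124]), 'tau': array([ 2.21717601e-03, -4.15514696e+01, -2.34161085e+01,  7.36619427e-05,
        8.04253301e-03,  1.33697068e-05]), 'position': array([ 0.22943351, -0.52672416,  0.23847425]), 'eef_rot': array([-8.88871196e-04,  9.78982692e-01,  2.03941349e-01, -1.60785373e-04]), 'wrist_force': array([ 0.197727  , -0.6344792 , -0.66702314]), 'wrist_torque': array([ 0.0246607 ,  0.00486718, -0.02593423]), 'gripper_force': 0.0, 'opening': 0.08556030372556589}
{'vfov': 49.45411183133069, 'cx': 315.74475548390245, 'cy': 248.49829320312244, 'origin': array([1.04803084, 0.59416986, 0.75984257]), 'rotation': array([0.33979779, 0.13758021, 0.37063914, 0.85336732])}
{'vfov': 44.77194512972789, 'cx': 324.5260102357626, 'cy': 239.22042293781985, 'origin': array([0.47592746, 0.03234107, 1.07176535]), 'rotation': array([ 0.71605521,  0.013773  , -0.02097912, -0.69759237])}
```

View pics/scene0.png

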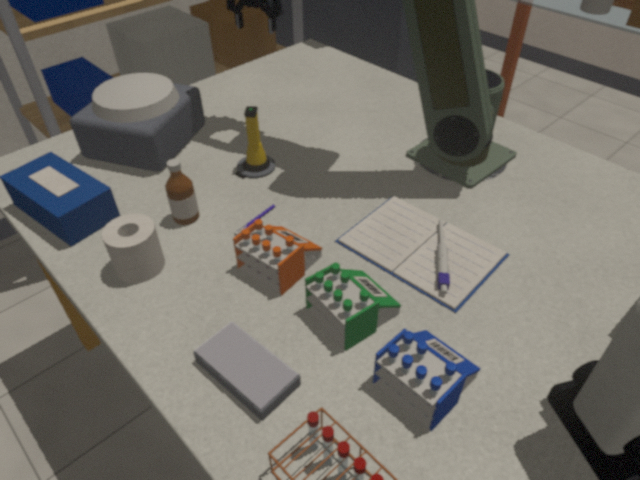

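View pics/top0.png

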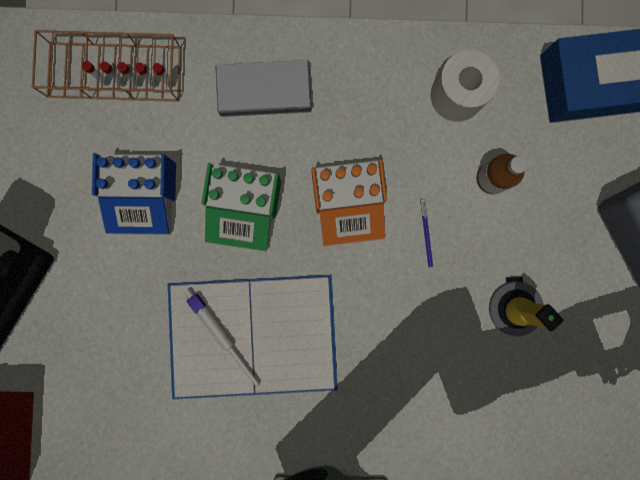

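The scene view has the scanner on its pad at about (255,145) and the blue rack at (425,375). The top view has the blue rack label at (133,216), the pad at (517,307), the scanner top at (549,317) and the pen at (426,232). I'll enlarge these.

```bash
python3 - <<'E'
import cv2,numpy as np
s=cv2.imread("pics/scene0.png");t=cv2.imread("pics/top0.png")
def c(im,x,y): return cv2.resize(im[y:y+75,x:x+100],(400,300),interpolation=cv2.INTER_CUBIC)
m=np.vstack([np.hstack([c(t,85,170),c(t,480,265)]),np.hstack([c(s,390,320),c(s,205,103)])])
cv2.imwrite("pics/m.png",m)
E
```

```text
(no output)
```

View pics/m.png

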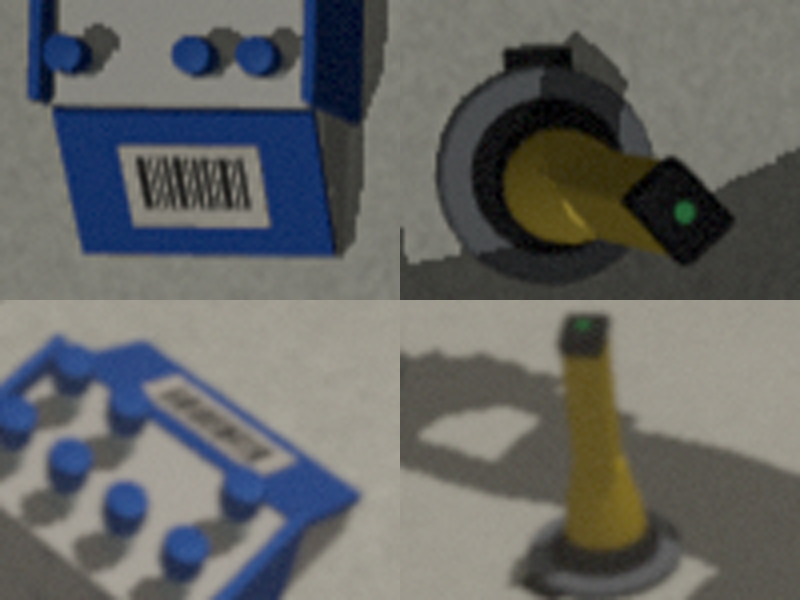

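The crops show the following, with each crop pixel divided by 4 plus its offset:
- **Blue label, top view:** corners (117,146), (256,146), (271,227), (133,229).
- **Scanner top, top view:** corners (275,155), (335,218), (287,265), (224,205).
- **Pad, top view:** centre about (145,175).
- **Label, scene view:** corners (143,82), (185,72), (295,162), (262,175).
- **Scanner LED, scene view:** (183,23).

```bash
cat > h.py <<'E'
import numpy as np
from scipy.spatial.transform import Rotation as R
from scipy.optimize import least_squares
C={"scene":(49.45411183133069,315.74475548,248.49829320,[1.04803084,0.59416986,0.75984257],[0.33979779,0.13758021,0.37063914,0.85336732]),
"top":(44.77194512972789,324.52601024,239.22042294,[0.47592746,0.03234107,1.07176535],[0.71605521,0.013773,-0.02097912,-0.69759237])}
def q2R(q): return R.from_quat(np.roll(q,-1))
def proj(n,P):
    v,cx,cy,o,q=C[n]; f=240/np.tan(np.radians(v/2))
    p=q2R(q).inv().apply(np.atleast_2d(P)-o)
    return np.c_[cx+f*p[:,0]/-p[:,2], cy-f*p[:,1]/-p[:,2]]
def ray(n,uv,z):
    v,cx,cy,o,q=C[n]; f=240/np.tan(np.radians(v/2))
    d=q2R(q).apply([(uv[0]-cx)/f,-(uv[1]-cy)/f,-1]); return o+d*(z-o[2])/d[2]
E
python3 - <<'E'
from h import *
cr=lambda ox,oy,P:np.array([[ox+(a+.5)/4-.5,oy+(b+.5)/4-.5] for a,b in P])
tl=cr(85,170,[(117,146),(256,146),(271,227),(133,229)])
sl=cr(390,320,[(143,82),(185,72),(295,162),(262,175)])
# label local corners: x 'up slope' , y
def L(p):
    x,y,a=p; s=np.radians(35); c=[]
    # face frame in rack: up-slope dir (cos35,0,sin35), y
    up=np.array([np.cos(s),0,np.sin(s)]); yy=np.array([0,1,0])
    pts=[up*.02+yy*.03,up*.02-yy*.03,-up*.02-yy*.03,-up*.02+yy*.03] # TL TR BR BL seen from robot
    return R.from_euler('z',a).apply(pts)+[x,y,.048]
def res(p,w=(1,1)):
    P=L(p); return np.r_[w[0]*(proj("top",P)-tl).ravel(), w[1]*(proj("scene",P)[[1,2,3,0]][[0,1,2,3]]*0+proj("scene",P)-sl[ORD]).ravel()]
import itertools
best=min(itertools.permutations(range(4)),key=lambda o:np.abs(proj("scene",L([.53,.35,0]))-proj("scene",L([.53,.35,0])).mean(0)-sl[list(o)]+sl.mean(0)).sum())
ORD=list(best);print(ORD)
for w in((1,1),(1,0),(0,1)):
    r=least_squares(res,[.5,.3,0],args=(w,)); print(w,r.x,np.degrees(r.x[2])); 
    if w==(1,1): print(r.fun.reshape(-1,2).round(1))
print("pad",ray("top",cr(480,265,[(145,175)])[0],.008))
st=cr(480,265,[(275,155),(335,218),(287,265),(224,205)]); T=[ray("top",u,.16) for u in st]
T=np.array(T);print("sc top",T.mean(0),"led",ray("top",cr(480,265,[(285,212)])[0],.16), ray("scene",cr(205,103,[(183,23)])[0],.16))
for i in range(4):
    d=T[(i+1)%4]-T[i];print(np.linalg.norm(d),np.degrees(np.arctan2(d[1],d[0])))
for i in((425,200),(430,267)): print("pen",ray("top",i,.005))
print("bottle",ray("top",(515,166),.15),"orange",ray("top",(352,225),.048),"green",ray("top",(237,230),.048))
E
```

```text
[3, 0, 1, 2]
(1, 1) [0.55733875 0.35984541 0.00407894] 0.23370603723224398
[[ 0.1  0.1]
 [-0.   0.9]
 [-0.7  0.4]
 [-0.1 -0.9]
 [-0.2 -0.3]
 [-0.8  0.6]
 [-0.9  0.3]
 [ 1.1 -0.8]]
(1, 0) [0.55754051 0.35949367 0.03258896] 1.867209622194031
(0, 1) [ 0.55711008  0.36011336 -0.02898206] -1.660549702025184
pad [ 0.41136918 -0.32997014  0.008     ]
sc top [ 0.40803096 -0.33135804  0.16      ] led [ 0.40757964 -0.33322479  0.16      ] [ 0.40723284 -0.33311924  0.16      ]
0.03368452485348441 -135.26203076406264
0.026464158466971335 135.0093182186135
0.03365874912128501 47.62994710415776
0.02816271815141611 -44.86739530011331
pen [ 0.60575777 -0.16106396  0.005     ]
pen [ 0.48269501 -0.17238478  0.005     ]
bottle [ 0.64664239 -0.27800126  0.15      ] orange [ 0.55278031 -0.02519533  0.048     ] green [0.53858378 0.17677482 0.048     ]
```

```bash
cat >> h.py <<'E'
def delta(st,pt,Rt):
    R0=q2R(st["eef_rot"]); s=R0.inv().apply(np.asarray(pt)-st["position"]); a=(R0.inv()*Rt).as_rotvec()/np.pi
    print("slide",s.round(4),"ang",a.round(4),"deg",np.degrees(np.linalg.norm(a)*np.pi).round(1),"pos",np.round(st["position"],4))
def down(yaw): # tool x at heading yaw (rad), pointing down
    x=np.array([np.cos(yaw),np.sin(yaw),0]); z=np.array([0,0,-1.]); return R.from_matrix(np.c_[x,np.cross(z,x),z])
E
python3 - <<'E'
from h import *
from rig import ctrl
delta(ctrl.get_state(),[.4077,-.3328,.24],down(np.radians(45.5)))
cr=lambda a,b:(85+(a+.5)/4-.5,170+(b+.5)/4-.5)
for z,a,b in((.03,(83,254),(335,254)),(.08,(52,107),(315,109)),(.0595,(117,146),(256,146)),(.0365,(133,229),(271,227))):
    d=ray("top",cr(*a),z)-ray("top",cr(*b),z);print(np.linalg.norm(d),np.degrees(np.arctan2(-d[0],d[1])), (ray("top",cr(*a),z)+ray("top",cr(*b),z))/2)
E
```

```text
slide [ 0.2409 -0.1067 -0.0012] ang [-5.00e-04 -1.00e-04 -1.22e-01] deg 22.0 pos [ 0.2295 -0.5268  0.2386]
0.11205750266895007 1.5182652939590708 [0.52936289 0.35745579 0.03      ]
0.11166649207669356 1.1180790476879288 [0.58877287 0.35526317 0.08      ]
0.06018258652046899 1.5471786103132983 [0.57456269 0.35996507 0.0595    ]
0.061004193404890515 2.360480007334615 [0.5404929  0.35902351 0.0365    ]
```

```bash
python3 -m jog '{"slide":[[0.010,-0.004,0],[0.030,-0.013,0],[0.055,-0.024,0],[0.082,-0.036,0],[0.110,-0.049,0],[0.138,-0.061,0],[0.165,-0.073,0],[0.190,-0.084,-0.001],[0.212,-0.094,-0.001],[0.229,-0.101,-0.001],[0.238,-0.105,-0.001],[0.241,-0.1067,-0.0012]],"angular":[[0,0,-0.01],[0,0,-0.02],[0,0,-0.03],[0,0,-0.045],[0,0,-0.06],[0,0,-0.075],[0,0,-0.09],[0,0,-0.1],[0,0,-0.11],[0,0,-0.117],[0,0,-0.12],[0,0,-0.122]],"grip":[1,1,1,1,1,1,1,1,1,1,1,1]}' 40; python3 - <<'E'
from h import *
from rig import ctrl
import cv2
delta(ctrl.get_state(),[.4077,-.3328,.115],down(np.radians(45.5)))
s=ctrl.grab_frame("scene")["image"][:,:,::-1];t=ctrl.grab_frame("top")["image"][:,:,::-1]
c=lambda im,x,y: cv2.resize(im[y:y+150,x:x+100],(400,600),interpolation=cv2.INTER_CUBIC)
cv2.imwrite("pics/m2.png",np.hstack([c(t,480,235),c(s,205,55)]))
E
```

```text
clock: 1.1
position: [0.4089, -0.3316, 0.2404]
eef_rot: [-0.0, 0.922, 0.388, 0.0]
wrist_force: [-0.3, -0.3, 0.4]
opening: 0.0855
gripper_force: 0.0
slide [-1.700e-03  1.000e-04  1.254e-01] ang [-0.0001 -0.0001  0.001 ] deg 0.2 pos [ 0.4089 -0.3316  0.2404]
```

View pics/m2.png

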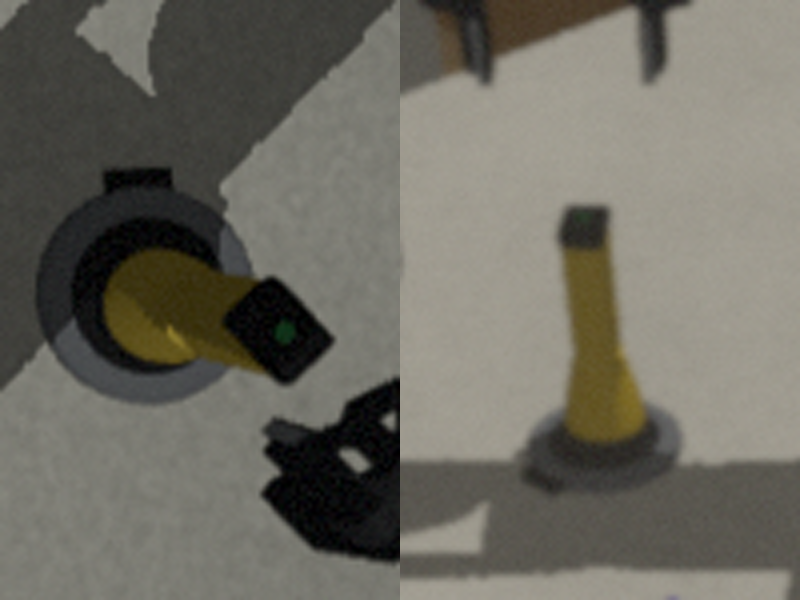

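The fingertips straddle the scanner top (LED at (284,332) in the left crop), and the fingers close along its short side. Descending now.

```bash
python3 -m jog '{"slide":[[0,0,0.006],[0,0,0.018],[0,0,0.034],[0,0,0.050],[0,0,0.066],[0,0,0.082],[0,0,0.097],[0,0,0.110],[0,0,0.119],[0,0,0.124],[0,0,0.125],[0,0,0.125]],"angular":[[0,0,0],[0,0,0],[0,0,0],[0,0,0],[0,0,0],[0,0,0],[0,0,0],[0,0,0],[0,0,0],[0,0,0],[0,0,0],[0,0,0]],"grip":[1,1,1,1,1,1,1,1,1,1,1,1]}' 40; python3 - <<'E'
from h import *
from rig import ctrl
delta(ctrl.get_state(),[.4077,-.3328,.115],down(np.radians(45.5)))
E
```

```text
clock: 2.2
position: [0.4078, -0.3335, 0.1155]
eef_rot: [0.0, 0.922, 0.386, -0.0]
wrist_force: [1.6, 0.1, -0.0]
opening: 0.0854
gripper_force: 0.0
slide [ 0.0004 -0.0006  0.0005] ang [ 0.      0.     -0.0002] deg 0.0 pos [ 0.4078 -0.3335  0.1155]
```

```bash
python3 -m jog '{"slide":[[0,0,0],[0,0,0],[0,0,0],[0,0,0],[0,0,0],[0,0,0],[0,0,0],[0,0,0],[0,0,0],[0,0,0],[0,0,0],[0,0,0]],"angular":[[0,0,0],[0,0,0],[0,0,0],[0,0,0],[0,0,0],[0,0,0],[0,0,0],[0,0,0],[0,0,0],[0,0,0],[0,0,0],[0,0,0]],"grip":[0.8,0.7,0.6,0.5,0.42,0.36,0.3,0.25,0.2,0.1,0,0]}' 50
```

```text
clock: 3.2
position: [0.4082, -0.3333, 0.1158]
eef_rot: [0.0, 0.922, 0.387, 0.0]
wrist_force: [0.0, 0.9, 2.8]
opening: 0.0258
gripper_force: 48.9
```

```bash
python3 -m jog '{"slide":[[0,0,-0.004],[0,0,-0.012],[0,0,-0.025],[0,0,-0.040],[0,0,-0.056],[0,0,-0.072],[0,0,-0.088],[0,0,-0.104],[0,0,-0.120],[0,0,-0.132],[0,0,-0.138],[0,0,-0.140]],"angular":[[0,0,0],[0,0,0],[0,0,0],[0,0,0],[0,0,0],[0,0,0],[0,0,0],[0,0,0],[0,0,0],[0,0,0],[0,0,0],[0,0,0]],"grip":[0,0,0,0,0,0,0,0,0,0,0,0]}' 50; python3 - <<'E'
from h import *
from rig import ctrl
delta(ctrl.get_state(),[.43,.0,.26],down(np.radians(85)))
E
```

```text
clock: 4.2
position: [0.4081, -0.3333, 0.2567]
eef_rot: [0.001, 0.922, 0.387, 0.0]
wrist_force: [-0.4, -0.0, -2.7]
opening: 0.0255
gripper_force: 48.9
slide [ 0.2531 -0.218  -0.0037] ang [ 5.000e-04  2.000e-04 -2.195e-01] deg 39.5 pos [ 0.4081 -0.3333  0.2567]
```

```bash
python3 -m jog '{"slide":[[0.008,-0.007,0],[0.024,-0.021,0],[0.047,-0.040,0],[0.074,-0.064,0],[0.101,-0.087,0],[0.128,-0.110,0],[0.155,-0.133,0],[0.182,-0.157,0],[0.209,-0.180,0],[0.232,-0.200,0],[0.247,-0.213,0],[0.253,-0.218,0]],"angular":[[0,0,-0.007],[0,0,-0.021],[0,0,-0.041],[0,0,-0.064],[0,0,-0.088],[0,0,-0.111],[0,0,-0.135],[0,0,-0.158],[0,0,-0.181],[0,0,-0.201],[0,0,-0.214],[0,0,-0.22]],"grip":[0,0,0,0,0,0,0,0,0,0,0,0]}' 50; python3 - <<'E'
from h import *
from rig import ctrl
delta(ctrl.get_state(),[.40,.33,.26],down(np.radians(123)))
E
```

```text
clock: 5.2
position: [0.4285, 0.0031, 0.2545]
eef_rot: [-0.001, 0.735, 0.678, -0.001]
wrist_force: [-0.2, 0.1, -1.0]
opening: 0.0257
gripper_force: 49.0
slide [ 0.3235 -0.0545 -0.005 ] ang [-0.0007 -0.0006 -0.2088] deg 37.6 pos [0.4285 0.0031 0.2545]
```

```bash
python3 -m jog '{"slide":[[0.010,-0.002,0],[0.030,-0.005,0],[0.060,-0.010,-0.001],[0.094,-0.016,-0.002],[0.129,-0.022,-0.002],[0.164,-0.028,-0.003],[0.199,-0.034,-0.003],[0.234,-0.040,-0.004],[0.267,-0.045,-0.004],[0.297,-0.050,-0.005],[0.316,-0.053,-0.005],[0.323,-0.054,-0.005]],"angular":[[0,0,-0.006],[0,0,-0.019],[0,0,-0.039],[0,0,-0.061],[0,0,-0.083],[0,0,-0.106],[0,0,-0.128],[0,0,-0.151],[0,0,-0.172],[0,0,-0.192],[0,0,-0.204],[0,0,-0.209]],"grip":[0,0,0,0,0,0,0,0,0,0,0,0]}' 50; cat >> h.py <<'E'
LAB=np.array([.5574,.3598,.048]); YAW=np.radians(1.2); WIN=.1078
def aim(extra=0,yaw=123,lab=LAB):
    T=R.from_euler('z',YAW)*R.from_euler('y',np.radians(-35)); n=T.apply([0,0,1.])
    return lab+n*(.06+WIN+extra), T*down(np.radians(yaw))
E
python3 - <<'E'
from h import *
from rig import ctrl
s=ctrl.get_state()
delta(s,*aim(.05)); print(s["joints"],s["eef_rot"])
E
```

```text
clock: 6.2
position: [0.4032, 0.3287, 0.2596]
eef_rot: [-0.0, 0.478, 0.878, -0.0]
wrist_force: [-0.4, -0.2, -1.2]
opening: 0.0258
gripper_force: 49.0
slide [0.008  0.0401 0.0332] ang [-0.1646 -0.1042 -0.007 ] deg 35.1 pos [0.4032 0.3287 0.2596]
[6.61422840e-01 2.20785548e-01 1.65129775e+00 6.86574141e-04
 1.27036842e+00 8.68789152e-02] [-4.72237144e-04  4.77869579e-01  8.78430631e-01 -2.62651841e-04]
```

```bash
python3 -m jog '{"slide":[[0,0.001,0.001],[0.001,0.004,0.003],[0.002,0.008,0.007],[0.003,0.012,0.010],[0.003,0.017,0.014],[0.004,0.021,0.018],[0.005,0.026,0.021],[0.006,0.030,0.025],[0.007,0.034,0.028],[0.007,0.038,0.031],[0.008,0.040,0.033],[0.008,0.040,0.033]],"angular":[[-0.006,-0.004,0],[-0.018,-0.011,-0.001],[-0.034,-0.021,-0.001],[-0.051,-0.032,-0.002],[-0.069,-0.044,-0.003],[-0.087,-0.055,-0.004],[-0.105,-0.066,-0.004],[-0.123,-0.078,-0.005],[-0.14,-0.089,-0.006],[-0.155,-0.098,-0.007],[-0.163,-0.103,-0.007],[-0.165,-0.104,-0.007]],"grip":[0,0,0,0,0,0,0,0,0,0,0,0]}' 50; python3 - <<'E'
from h import *
from rig import ctrl
import cv2
s=ctrl.get_state()
delta(s,*aim(0)); print(s["joints"])
S=ctrl.grab_frame("scene")["image"][:,:,::-1];t=ctrl.grab_frame("top")["image"][:,:,::-1]
c=lambda im,x,y: cv2.resize(im[y:y+150,x:x+100],(400,600),interpolation=cv2.INTER_CUBIC)
cv2.imwrite("pics/m3.png",np.hstack([c(t,85,135),c(S,390,265)]))
E
```

```text
clock: 7.2
position: [0.4319, 0.3527, 0.2259]
eef_rot: [0.264, 0.448, 0.842, 0.145]
wrist_force: [0.1, -0.3, -1.5]
opening: 0.0256
gripper_force: 49.0
slide [0.0034 0.0032 0.0499] ang [-0.0004  0.001  -0.0007] deg 0.2 pos [0.4319 0.3527 0.2259]
[ 0.91682668  0.15889181  1.97739066 -0.73273803  0.73865787  0.8111947 ]
```

View pics/m3.png

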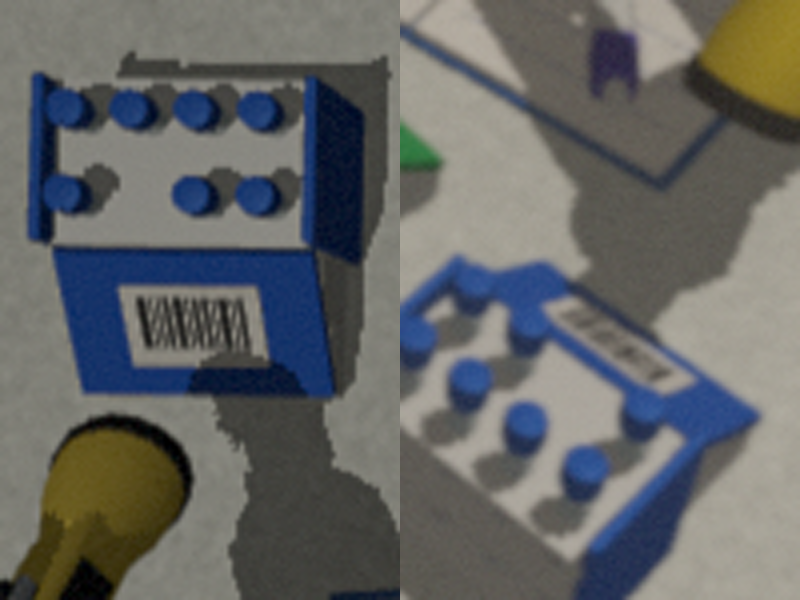

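The nose is tilted over the label with clear space around it (nose rim at about (120,415) in the top crop). Closing in to 6 cm.

```bash
python3 -m jog '{"slide":[[0,0,0.002],[0.001,0.001,0.006],[0.001,0.001,0.012],[0.002,0.002,0.019],[0.003,0.003,0.026],[0.003,0.003,0.033],[0.003,0.003,0.040],[0.003,0.003,0.045],[0.003,0.003,0.049],[0.003,0.003,0.050],[0.003,0.003,0.050],[0.003,0.003,0.050]],"angular":[[0,0,0],[0,0,0],[0,0,0],[0,0,0],[0,0,0],[0,0,0],[0,0,0],[0,0,0],[0,0,0],[0,0,0],[0,0,0],[0,0,0]],"grip":[0,0,0,0,0,0,0,0,0,0,0,0]}' 50; python3 - <<'E'
from h import *
from rig import ctrl
import cv2
s=ctrl.get_state()
delta(s,*aim(0))
T=q2R(s["eef_rot"]);p=s["position"]
th=np.linspace(0,2*np.pi,60,endpoint=False)
ring=p+T.apply(np.c_[.027*np.cos(th),.027*np.sin(th),0*th+WIN])
o=[]
for n,x,y in(("top",85,160),("scene",400,225)):
    im=ctrl.grab_frame(n)["image"][:,:,::-1]
    c=cv2.resize(im[y:y+150,x:x+100],(400,600),interpolation=cv2.INTER_CUBIC)
    for u,v in proj(n,ring): cv2.circle(c,(int((u-x+.5)*4),int((v-y+.5)*4)),1,(0,0,255),-1)
    u,v=proj(n,LAB)[0]; cv2.circle(c,(int((u-x+.5)*4),int((v-y+.5)*4)),2,(0,0,255),-1)
    o.append(c)
cv2.imwrite("pics/m4.png",np.hstack(o))
E
```

```text
clock: 8.3
position: [0.4624, 0.3597, 0.1872]
eef_rot: [0.264, 0.447, 0.842, 0.147]
wrist_force: [0.7, -0.8, -2.0]
opening: 0.0256
gripper_force: 49.1
slide [-0.0005 -0.0028  0.0007] ang [ 0.0005  0.0005 -0.001 ] deg 0.2 pos [0.4624 0.3597 0.1872]
```

View pics/m4.png

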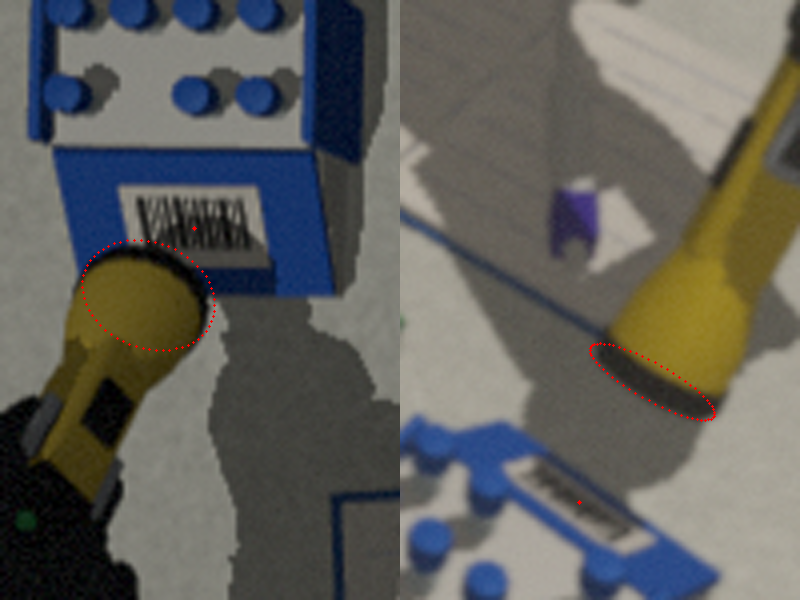

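The nose rim sits within about 1.5 px of the model ring in both views, and the label dot is centred. I'll let it settle and trim the small offset with a closer look.

```bash
python3 -m jog '{"slide":[[0,-0.001,0],[0,-0.002,0],[0,-0.002,0],[0,-0.002,0]],"angular":[[0,0,0],[0,0,0],[0,0,0],[0,0,0]],"grip":[0,0,0,0]}' 50; python3 - <<'E'
from h import *
from rig import ctrl
import cv2
s=ctrl.get_state()
delta(s,*aim(0))
T=q2R(s["eef_rot"]);p=s["position"]
th=np.linspace(0,2*np.pi,40,endpoint=False)
ring=p+T.apply(np.c_[.027*np.cos(th),.027*np.sin(th),0*th+WIN])
print(T.as_matrix().round(3))
o=[]
for n,x,y in(("top",98,213),("scene",540,295)):
    im=ctrl.grab_frame(n)["image"][:,:,::-1]
    c=cv2.resize(im[y:y+50,x:x+50],(400,400),interpolation=cv2.INTER_CUBIC)
    c=np.clip(c*1.8,0,255).astype(np.uint8)
    for u,v in proj(n,ring): cv2.circle(c,(int((u-x+.5)*8),int((v-y+.5)*8)),1,(0,0,255),-1)
    o.append(c)
cv2.imwrite("pics/m5.png",np.hstack(o))
E
```

```text
clock: 8.73
position: [0.4609, 0.3585, 0.1862]
eef_rot: [0.263, 0.447, 0.842, 0.147]
wrist_force: [0.3, 0.1, -1.9]
opening: 0.0256
gripper_force: 49.1
slide [-0.0005 -0.0006  0.0008] ang [ 0.0004  0.0005 -0.0009] deg 0.2 pos [0.4609 0.3585 0.1862]
[[-0.461  0.676  0.575]
 [ 0.831  0.557  0.012]
 [-0.312  0.483 -0.818]]
```

View pics/m5.png

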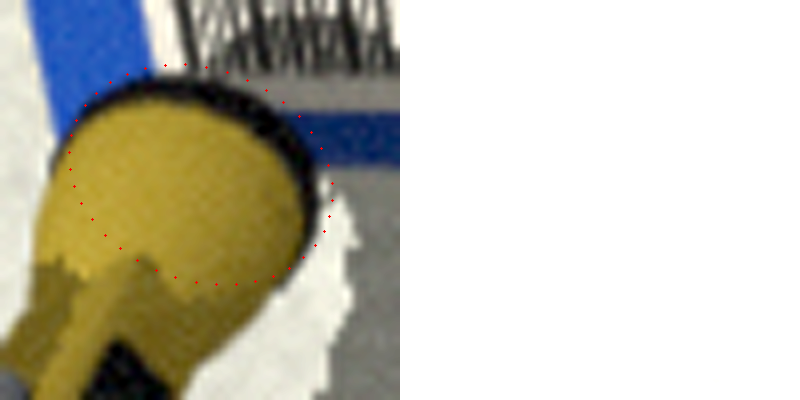

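In the top crop the rim lies about (-1.5, +1.25) px from the ring, which is roughly 2.7 mm along the tool's +x. That matches a slight sag of about 1.4° in the grip. I'll turn the tool back by that much and recheck; the scene half of this crop came out saturated.

```bash
python3 -m jog '{"slide":[[0,0,0],[-0.0005,-0.0005,0],[-0.0005,-0.0005,0],[-0.0005,-0.0005,0],[-0.0005,-0.0005,0],[-0.0005,-0.0005,0]],"angular":[[0,-0.003,0],[0,-0.006,0],[0,-0.007,0],[0,-0.007,0],[0,-0.007,0],[0,-0.007,0]],"grip":[0,0,0,0,0,0]}' 70; python3 - <<'E'
from h import *
from rig import ctrl
import cv2
s=ctrl.get_state()
delta(s,*aim(0))
P,T=aim(0)
th=np.linspace(0,2*np.pi,40,endpoint=False)
ring=P+T.apply(np.c_[.027*np.cos(th),.027*np.sin(th),0*th+WIN])
hs=P+T.apply(np.array([[0,0,z] for z in np.linspace(-.044,WIN,12)]))
o=[]
for n,x,y in(("top",85,190),("scene",540,265)):
    im=ctrl.grab_frame(n)["image"][:,:,::-1]; print(n,im.mean())
    c=cv2.resize(im[y:y+80,x:x+66],(396,480),interpolation=cv2.INTER_CUBIC)
    for u,v in np.r_[proj(n,ring),proj(n,hs)]: cv2.circle(c,(int((u-x+.5)*6),int((v-y+.5)*6)),1,(0,0,255),-1)
    o.append(c)
cv2.imwrite("pics/m6.png",np.hstack(o))
E
```

```text
clock: 9.33
position: [0.4609, 0.3579, 0.186]
eef_rot: [0.273, 0.449, 0.839, 0.142]
wrist_force: [-0.8, 0.4, -2.0]
opening: 0.0254
gripper_force: 71.6
slide [-0.0001 -0.0001  0.0006] ang [ 0.0004  0.0075 -0.0009] deg 1.4 pos [0.4609 0.3579 0.186 ]
top 103.90386176215277
scene 114.1391482204861
```

View pics/m6.png

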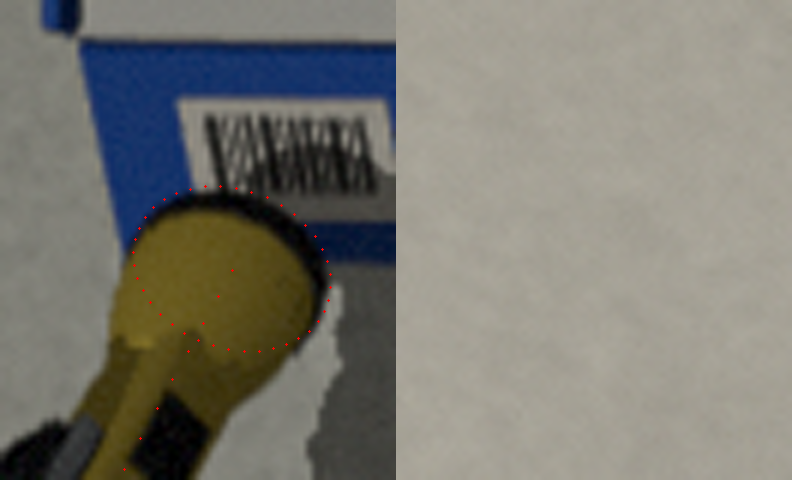

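The rim now matches the ideal ring to under 1 px in the top view. The right crop used the wrong scene window and shows only table. Holding still for about three seconds.

```bash
for i in 1 2 3; do python3 -m jog '{"slide":[[0,0,0],[0,0,0],[0,0,0],[0,0,0],[0,0,0],[0,0,0],[0,0,0],[0,0,0],[0,0,0],[0,0,0],[0,0,0],[0,0,0]],"angular":[[0,0,0],[0,0,0],[0,0,0],[0,0,0],[0,0,0],[0,0,0],[0,0,0],[0,0,0],[0,0,0],[0,0,0],[0,0,0],[0,0,0]],"grip":[0,0,0,0,0,0,0,0,0,0,0,0]}' 70 | head -3; done
python3 - <<'E'
from h import *
from rig import ctrl
import cv2
s=ctrl.get_state()
P,T=aim(0)
delta(s,*aim(0)); delta(s,aim(.05)[0],q2R(s["eef_rot"]))
th=np.linspace(0,2*np.pi,40,endpoint=False)
ring=P+T.apply(np.c_[.027*np.cos(th),.027*np.sin(th),0*th+WIN])
hs=P+T.apply(np.array([[0,0,z] for z in np.linspace(-.044,WIN+.06,16)]))
o=[]
for n,x,y in(("top",85,190),("scene",436,255)):
    im=ctrl.grab_frame(n)["image"][:,:,::-1]
    c=cv2.resize(im[y:y+100,x:x+66],(396,600),interpolation=cv2.INTER_CUBIC)
    for u,v in np.r_[proj(n,ring),proj(n,hs)]: cv2.circle(c,(int((u-x+.5)*6),int((v-y+.5)*6)),1,(0,0,255),-1)
    o.append(c)
cv2.imwrite("pics/m7.png",np.hstack(o))
E
```

```text
clock: 10.43
position: [0.4609, 0.3578, 0.186]
eef_rot: [0.273, 0.449, 0.839, 0.142]
clock: 11.43
position: [0.4609, 0.3578, 0.186]
eef_rot: [0.273, 0.449, 0.839, 0.142]
clock: 12.43
position: [0.4609, 0.3579, 0.1861]
eef_rot: [0.273, 0.449, 0.839, 0.142]
slide [ 0.     -0.0001  0.0006] ang [ 0.0004  0.0075 -0.0009] deg 1.4 pos [0.4609 0.3579 0.1861]
slide [-0.0012 -0.0001 -0.0493] ang [0. 0. 0.] deg 0.0 pos [0.4609 0.3579 0.1861]
```

View pics/m7.png

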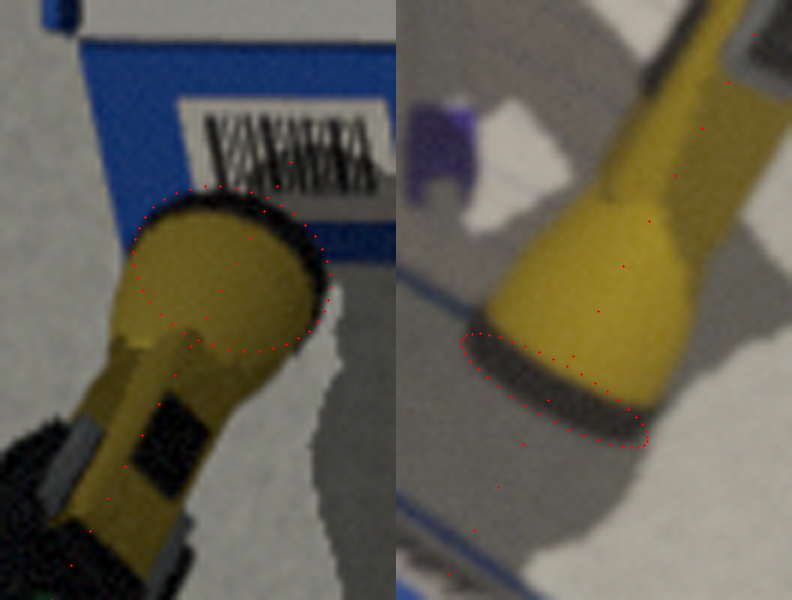

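Both views show the nose ring matching to within about 1 px: left rim at (468,335) and right rim at (652,430) in the scene crop. The arm held still for three seconds. Now backing off and returning.

```bash
python3 -m jog '{"slide":[[0,0,-0.002],[0,0,-0.007],[0,0,-0.014],[0,0,-0.022],[0,0,-0.030],[0,0,-0.038],[0,0,-0.045],[0,0,-0.050],[0,0,-0.054],[0,0,-0.056],[0,0,-0.057],[0,0,-0.057]],"angular":[[0,0,0],[0,0,0],[0,0,0],[0,0,0],[0,0,0],[0,0,0],[0,0,0],[0,0,0],[0,0,0],[0,0,0],[0,0,0],[0,0,0]],"grip":[0,0,0,0,0,0,0,0,0,0,0,0]}' 70; python3 - <<'E'
from h import *
from rig import ctrl
delta(ctrl.get_state(),[.40,.33,.265],down(np.radians(123)))
E
```

```text
clock: 13.53
position: [0.4275, 0.3583, 0.2323]
eef_rot: [0.273, 0.449, 0.839, 0.142]
wrist_force: [-0.0, -0.5, -1.5]
opening: 0.0253
gripper_force: 71.6
slide [-0.022  -0.0185 -0.0424] ang [0.1649 0.1113 0.0037] deg 35.8 pos [0.4275 0.3583 0.2323]
```

```bash
python3 -m jog '{"slide":[[-0.001,-0.001,-0.002],[-0.003,-0.003,-0.006],[-0.005,-0.004,-0.010],[-0.008,-0.006,-0.015],[-0.010,-0.008,-0.019],[-0.012,-0.010,-0.024],[-0.015,-0.012,-0.028],[-0.017,-0.014,-0.033],[-0.019,-0.016,-0.037],[-0.021,-0.018,-0.040],[-0.022,-0.0185,-0.042],[-0.022,-0.0185,-0.042]],"angular":[[0.008,0.005,0],[0.02,0.014,0],[0.038,0.026,0.001],[0.055,0.037,0.001],[0.073,0.049,0.002],[0.091,0.061,0.002],[0.108,0.073,0.002],[0.126,0.085,0.003],[0.142,0.096,0.003],[0.156,0.105,0.003],[0.163,0.11,0.004],[0.165,0.111,0.004]],"grip":[0,0,0,0,0,0,0,0,0,0,0,0]}' 70; python3 - <<'E'
from h import *
from rig import ctrl
delta(ctrl.get_state(),[.43,.0,.26],down(np.radians(85)))
E
```

```text
clock: 14.53
position: [0.4015, 0.3295, 0.2645]
eef_rot: [0.0, 0.478, 0.878, -0.001]
wrist_force: [-0.0, 0.4, -1.6]
opening: 0.0251
gripper_force: 71.5
slide [-0.2922 -0.1548  0.0049] ang [-1.000e-04  4.000e-04  2.102e-01] deg 37.8 pos [0.4015 0.3295 0.2645]
```

```bash
python3 -m jog '{"slide":[[-0.009,-0.005,0],[-0.028,-0.015,0],[-0.054,-0.029,0.001],[-0.085,-0.045,0.001],[-0.117,-0.062,0.002],[-0.148,-0.078,0.002],[-0.179,-0.095,0.003],[-0.211,-0.112,0.004],[-0.241,-0.128,0.004],[-0.268,-0.142,0.004],[-0.286,-0.151,0.005],[-0.292,-0.155,0.005]],"angular":[[0,0,0.007],[0,0,0.02],[0,0,0.039],[0,0,0.061],[0,0,0.084],[0,0,0.107],[0,0,0.129],[0,0,0.152],[0,0,0.173],[0,0,0.193],[0,0,0.206],[0,0,0.21]],"grip":[0,0,0,0,0,0,0,0,0,0,0,0]}' 70; python3 - <<'E'
from h import *
from rig import ctrl
delta(ctrl.get_state(),[.4105,-.331,.25],down(np.radians(45.5)))
E
```

```text
clock: 15.53
position: [0.4283, -0.0023, 0.2595]
eef_rot: [0.001, 0.738, 0.675, -0.001]
wrist_force: [-0.3, 0.5, -1.5]
opening: 0.0251
gripper_force: 71.4
slide [-0.329   0.0117  0.0104] ang [0.0004 0.0008 0.2187] deg 39.4 pos [ 0.4283 -0.0023  0.2595]
```

```bash
python3 -m jog '{"slide":[[-0.010,0,0],[-0.031,0.001,0.001],[-0.061,0.002,0.002],[-0.096,0.003,0.003],[-0.131,0.005,0.004],[-0.166,0.006,0.005],[-0.202,0.007,0.006],[-0.237,0.008,0.007],[-0.271,0.010,0.008],[-0.301,0.011,0.010],[-0.322,0.012,0.010],[-0.329,0.012,0.010]],"angular":[[0,0,0.007],[0,0,0.021],[0,0,0.041],[0,0,0.064],[0,0,0.087],[0,0,0.111],[0,0,0.134],[0,0,0.158],[0,0,0.18],[0,0,0.2],[0,0,0.214],[0,0,0.219]],"grip":[0,0,0,0,0,0,0,0,0,0,0,0]}' 70; python3 - <<'E'
from h import *
from rig import ctrl
import cv2
s=ctrl.get_state()
delta(s,[.4105,-.331,.1175],down(np.radians(45.5)))
p=s["position"];T=q2R(s["eef_rot"])
th=np.linspace(0,2*np.pi,40,endpoint=False)
ring=p+T.apply(np.c_[.027*np.cos(th),.027*np.sin(th),0*th+WIN])
o=[]
for n,x,y in(("top",480,245),("scene",205,45)):
    im=ctrl.grab_frame(n)["image"][:,:,::-1]
    c=cv2.resize(im[y:y+150,x:x+100],(400,600),interpolation=cv2.INTER_CUBIC)
    for u,v in proj(n,ring): cv2.circle(c,(int((u-x+.5)*4),int((v-y+.5)*4)),1,(0,0,255),-1)
    o.append(c)
cv2.imwrite("pics/m8.png",np.hstack(o))
E
```

```text
clock: 16.53
position: [0.4128, -0.3305, 0.2495]
eef_rot: [0.001, 0.922, 0.387, -0.0]
wrist_force: [1.2, -0.2, -2.0]
opening: 0.0255
gripper_force: 71.5
slide [-0.0018 -0.0015  0.132 ] ang [0.0003 0.0004 0.0002] deg 0.1 pos [ 0.4128 -0.3305  0.2495]
```

View pics/m8.png

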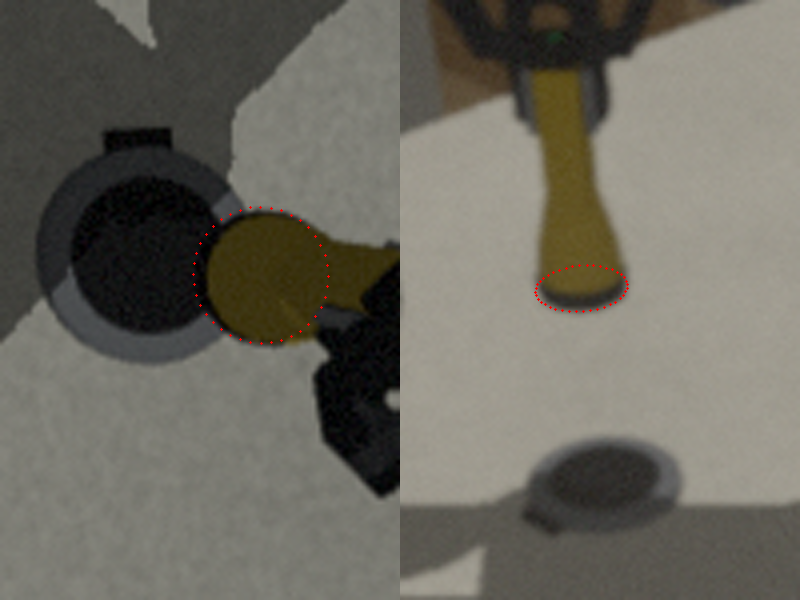

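The scanner hangs upright with its nose on the model ring, and the empty pad is at (145,256) in the top crop. Lowering it gently.

```bash
python3 -m jog '{"slide":[[0,0,0.004],[-0.001,-0.001,0.013],[-0.001,-0.001,0.027],[-0.002,-0.001,0.044],[-0.002,-0.001,0.062],[-0.002,-0.001,0.080],[-0.002,-0.001,0.097],[-0.002,-0.001,0.110],[-0.002,-0.001,0.119],[-0.002,-0.001,0.125],[-0.002,-0.001,0.128],[-0.002,-0.001,0.128]],"angular":[[0,0,0],[0,0,0],[0,0,0],[0,0,0],[0,0,0],[0,0,0],[0,0,0],[0,0,0],[0,0,0],[0,0,0],[0,0,0],[0,0,0]],"grip":[0,0,0,0,0,0,0,0,0,0,0,0]}' 70; python3 -m jog '{"slide":[[0,0,0.001],[0,0,0.002],[0,0,0.003],[0,0,0.004],[0,0,0.004],[0,0,0.004]],"angular":[[0,0,0],[0,0,0],[0,0,0],[0,0,0],[0,0,0],[0,0,0]],"grip":[0,0,0,0,0,0]}' 40
```

```text
clock: 17.63
position: [0.4109, -0.3285, 0.1217]
eef_rot: [0.0, 0.921, 0.389, -0.0]
wrist_force: [-0.2, 0.1, -0.8]
opening: 0.0254
gripper_force: 71.5
clock: 18.13
position: [0.4109, -0.3291, 0.1181]
eef_rot: [0.0, 0.922, 0.388, 0.0]
wrist_force: [1.2, 0.1, -2.5]
opening: 0.0253
gripper_force: 71.5
```

```bash
python3 -m jog '{"slide":[[0,0,0.0005],[0,0,0.001],[0,0,0.0015],[0,0,0.002],[0,0,0.002],[0,0,0.002]],"angular":[[0,0,0],[0,0,0],[0,0,0],[0,0,0],[0,0,0],[0,0,0]],"grip":[0,0,0,0,0,0]}' 40;  python3 -m jog '{"slide":[[0,0,0.0005],[0,0,0.001],[0,0,0.001],[0,0,0.001]],"angular":[[0,0,0],[0,0,0],[0,0,0],[0,0,0]],"grip":[0,0,0,0]}' 40
```

```text
clock: 18.63
position: [0.4109, -0.329, 0.116]
eef_rot: [0.0, 0.921, 0.388, -0.0]
wrist_force: [-0.0, 0.3, -1.6]
opening: 0.0249
gripper_force: 71.5
clock: 18.97
position: [0.411, -0.3292, 0.1158]
eef_rot: [0.001, 0.921, 0.388, 0.0]
wrist_force: [-1.2, 0.8, 5.8]
opening: 0.0251
gripper_force: 72.1
```

```bash
python3 -m jog '{"slide":[[0,0,0.0005],[0,0,0.0005],[0,0,0.0005]],"angular":[[0,0,0],[0,0,0],[0,0,0]],"grip":[0,0,0]}' 40; python3 -m jog '{"slide":[[0,0,0],[0,0,0],[0,0,0],[0,0,0],[0,0,0],[0,0,0],[0,0,0],[0,0,0],[0,0,0],[0,0,0],[0,0,0],[0,0,0]],"angular":[[0,0,0],[0,0,0],[0,0,0],[0,0,0],[0,0,0],[0,0,0],[0,0,0],[0,0,0],[0,0,0],[0,0,0],[0,0,0],[0,0,0]],"grip":[0.3,0.32,0.35,0.4,0.5,0.6,0.7,0.8,0.9,1,1,1]}' 30
```

```text
clock: 19.22
position: [0.411, -0.3292, 0.1158]
eef_rot: [0.001, 0.921, 0.388, 0.0]
wrist_force: [-2.1, 0.4, 9.3]
opening: 0.0256
gripper_force: 72.7
clock: 20.22
position: [0.4109, -0.329, 0.1145]
eef_rot: [0.0, 0.921, 0.388, -0.0]
wrist_force: [0.6, 0.0, 0.2]
opening: 0.0855
gripper_force: 0.0
```

Released. Rising straight up, then moving aside to check.

```bash
python3 -m jog '{"slide":[[0,0,-0.003],[0,0,-0.010],[0,0,-0.022],[0,0,-0.038],[0,0,-0.055],[0,0,-0.073],[0,0,-0.090],[0,0,-0.107],[0,0,-0.120],[0,0,-0.127],[0,0,-0.130],[0,0,-0.130]],"angular":[[0,0,0],[0,0,0],[0,0,0],[0,0,0],[0,0,0],[0,0,0],[0,0,0],[0,0,0],[0,0,0],[0,0,0],[0,0,0],[0,0,0]],"grip":[1,1,1,1,1,1,1,1,1,1,1,1]}' 30; python3 - <<'E'
from rig import ctrl
import cv2,numpy as np
t=ctrl.grab_frame("top")["image"][:,:,::-1];S=ctrl.grab_frame("scene")["image"][:,:,::-1]
t0=cv2.imread("pics/top0.png")
for n,a,b,c,d in(("racks",85,395,145,255),("pen",412,440,190,275),("bottle",470,530,145,200)):
    D=np.abs(cv2.GaussianBlur(t,(5,5),0).astype(int)-cv2.GaussianBlur(t0,(5,5),0)).max(2)[c:d,a:b]; print(n,D.max(),(D>30).sum())
c=lambda im,x,y: cv2.resize(im[y:y+150,x:x+100],(400,600),interpolation=cv2.INTER_CUBIC)
cv2.imwrite("pics/m9.png",np.hstack([c(t,480,235),c(S,205,55)]))
E
```

```text
clock: 21.22
position: [0.411, -0.329, 0.2451]
eef_rot: [0.001, 0.921, 0.388, 0.0]
wrist_force: [-0.1, 0.8, -0.1]
opening: 0.0855
gripper_force: 0.0
racks 5 0
pen 4 0
bottle 61 92
```

View pics/m9.png

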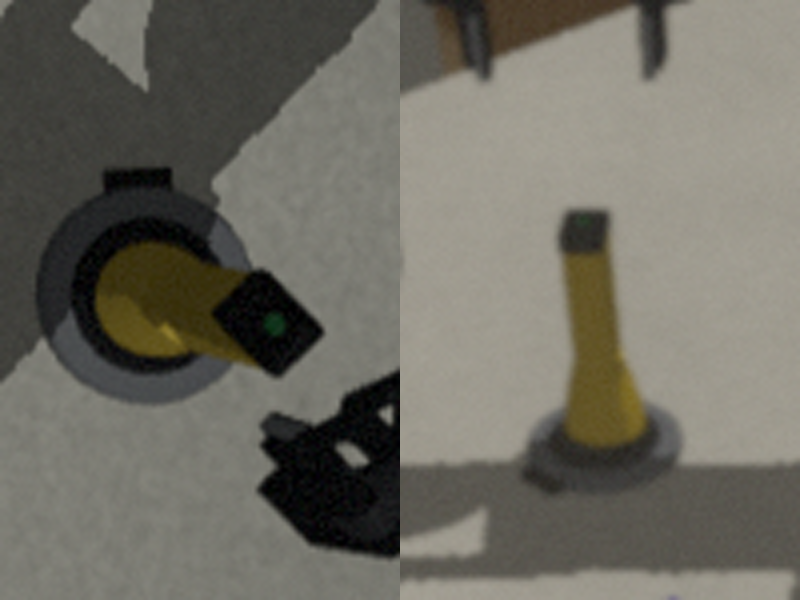

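The scanner stands upright and centred on the pad (LED at (274,324) in the top crop), and the gripper is clear above it. The racks and pen are unchanged. The bottle region differs from the first picture, most likely because of the arm's moved shadow, since the arm never went near it.

```bash
python3 -c "
from rig import ctrl
print(ctrl.job_done())"
```

```text
the job is handed in; nothing more can be done
None
```

I scanned the blue rack's label, holding still for three seconds at about 6 cm with the aim within about 2 mm and 1.5° by my estimate. The scanner is back upright on its pad and released, and the job was handed in at about 21 s, with no verdict returned.

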